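# Pack sample and slide boxes into a freezer tray and close up the end stop

### The job

Pack the freezer tray: lay all the blue-lidded sample boxes flat in one tight row along the rear fence, long sides to the fence, starting in the rear left corner, and push each one fully home against the fences or the box before it by hand, with the black end stop still drawn back clear of the row. Stack all the green slide boxes squarely in one column on the sample box in the corner, so that the other lids stay free, and at the very end slide the end stop up until it touches the last box of the row so that nothing shifts. Leave the timer, the tape roll and the handheld meter where they are.

Things in the scene. Friction and masses are not known exactly. Their poses are not given: they have to be found in the camera images.
- sample_box_1: one of up to three loose, closed sample boxes: white board box with a deep blue lid and a small white paper label, 62 mm wide (its x axis), 88 mm long (its y axis), 52 mm high, about 0.22 kg; lid does not come off. Origin at the centre of its underside, z up. It may be absent
- sample_box_2: one of up to three loose, closed sample boxes: white board box with a deep blue lid and a small white paper label, 62 mm wide (its x axis), 88 mm long (its y axis), 52 mm high, about 0.22 kg; lid does not come off. Origin at the centre of its underside, z up. It may be absent
- sample_box_3: one of up to three loose, closed sample boxes: white board box with a deep blue lid and a small white paper label, 62 mm wide (its x axis), 88 mm long (its y axis), 52 mm high, about 0.22 kg; lid does not come off. Origin at the centre of its underside, z up. It may be absent
- slide_box_1: one of up to three loose, closed slide boxes: green moulded box with a dark seam, white catch and white paper label, 62 mm wide (its x axis), 88 mm long (its y axis), 34 mm high, about 0.14 kg; flat top, lid does not open. Origin at the centre of its underside, z up. It may be absent
- slide_box_2: one of up to three loose, closed slide boxes: green moulded box with a dark seam, white catch and white paper label, 62 mm wide (its x axis), 88 mm long (its y axis), 34 mm high, about 0.14 kg; flat top, lid does not open. Origin at the centre of its underside, z up. It may be absent
- slide_box_3: one of up to three loose, closed slide boxes: green moulded box with a dark seam, white catch and white paper label, 62 mm wide (its x axis), 88 mm long (its y axis), 34 mm high, about 0.14 kg; flat top, lid does not open. Origin at the centre of its underside, z up. It may be absent
- tray: aluminium freezer tray, fixed, 147 x 345 mm (x, y). Origin on the worktop near its middle; x points to the rear fence (inner face at x = 75 mm), y to the left fence (inner face at y = 165 mm, from x = -45 mm back), z up; floor top at z = 4 mm, fence tops at 34 mm. 10 mm high lips along the front (x = -64 to -68 mm) and right end (y = -173 to -177 mm)
- corner_seat (a point): centre of the underside of a sample box that stands home in the rear left corner, its long side on the rear fence and one short end on the left fence: tray (44, 121, 4) mm. Its x and y axes are the tray's
- seat_2 (a point): the same for the second box of a tight row: tray (44, 33, 4) mm. Its x and y axes are the tray's
- seat_3 (a point): the same for the third box of a tight row: tray (44, -55, 4) mm. Its x and y axes are the tray's
- stop_face (a point): middle of the end stop's face that meets the row (looks to tray +y; its x and y axes are the tray's). Black upright plate across the tray, tray x = -59 to 71 mm, z = 7 to 47 mm, 6 mm thick behind the face (8.5 mm at the grey thumb pad, 50 mm wide, mid outer side). At the rear fence a guide block reaches 31 mm behind the face, 53 mm high
- end_stop (a joint): slide of the end stop along the tray, m: 0 = drawn fully back to the right end (face at tray y = -133 mm), growing towards the left fence, up to 0.19. It stays where it is left; about 2 N moves it by pushing on either side of the plate
- timer: bystander: white timer with dark screen, 64x64x19 mm, loose, between the robot and the tray. Origin at the centre of its underside
- tape_roll: bystander: roll of beige tape lying flat, outer diameter 96 mm, 25 mm high, loose, behind the boxes. Origin at the centre of its underside
- handheld_meter: bystander: black handheld meter in its case lying flat, 165x85x36 mm, loose, in front of the tray. Origin at the centre of its underside
Things that resemble listed ones, but are neither listed nor needed, are in the scene too. What is shaped like the slide_box_3 but purple is not meant.

How it is judged:
By the outcome, as a careful person would: the job done as asked, in the order asked, and still so for the second after the job is handed in, with the robot touching nothing.
Of sample_box_1, sample_box_2, sample_box_3 only 2 to 3 are there at a start; the rules pass over those that are not, and their reading is None.
Of slide_box_1, slide_box_2, slide_box_3 only 2 to 3 are there at a start; the rules pass over those that are not, and their reading is None.
At some moment in a run one of sample_box_1, sample_box_2, sample_box_3 may be knocked a few centimetres aside while the robot is not near it.
Once in a run the grip may slacken for a moment while it holds something.
It also fails if it takes over 210 s, if anything falls off the work surface, if the arm or the gripper's body presses on something with over 40 N, if the wrist force passes 120 N, or if a joint passes its speed limit or range.

### The arm

A 6-joint arm with a two-finger parallel gripper is mounted at the origin on a cart in front of the work surface, level with it; the furniture and walls round the work are solid. World frame = base frame: x ahead of the robot, y to its left, z up, the work surface at z = 0. Lengths are in mm, angles in rad, forces in N, time in s.
With the tool pointing down it reaches from about 275 to 725 mm from the base axis. Payload 5.6 kg.
Tool frame: the origin (TCP) lies on the centre line of the jaws, within the pads' length; the fingertips stand 19 mm ahead of it and the grasp point (between the pads) is the TCP (arm.tips_ahead is the distance from the TCP to the fingertips, in mm); z points along the fingers, y is the line along which they close (so a half turn about z gives the same grasp; the last joint's range is limited). The gripper opens to 85 mm and grips with 20 to 120 N. Pads are 22 mm wide; open, the fingers measure 114 mm over their backs; the gripper's body (76 mm by 85 mm) begins 54 mm behind the grasp point. The pads swing forward as they close: fully open they stand 13 mm farther back than shut.
Start: joints at [-0.924, 0.255, 0.108, 0, -1.424, -0.285], TCP at [194.696, -514.38, 250.283] pointing down, gripper open.
Joint ranges: [-2.95, 2.95], [-1.21, 1.97], [-1.09, 1.5], [-2.87, 1.71], [-2.94, -0.07], [-3.05, 3.05]. Speed limits (rad/s): [2.57, 2.57, 3.14, 3.14, 3.14, 3.14].

### API

Orientations are given as [roll, pitch, yaw] about the fixed x, y, z axes, in that order (R = Rz(yaw) Ry(pitch) Rx(roll)).
In Python, from rig import arm gives the robot as it stands.
- The arm moves only by the tool move_arm, never from a script. Its argument "steps" is text: rows parted by semicolons, each of 7 numbers parted by spaces: the shift along the tool's x, y, z normalised to -1 to 1, where 1 is 500 mm, then the turn, a rotation vector about the tool's x, y, z normalised to -1 to 1, where 1 is pi/2 rad, then the opening, from 0 (shut) to 1 (fully open). A call has 1 to 20 rows; each row is the pose to reach, as a shift and turn from the pose commanded when the call began, along the tool's axes at that moment; what a row does not reach only later rows make up. A row lasts 1/8 s, in which the tool goes at most 62.5 mm and 10.7 degrees, less where a joint would pass 70% of its speed; a pose out of reach is approached as far as the arm can. A call with a number of a shift or a turn outside -1 to 1 is refused whole. A call with a gripper value outside its range is refused whole. The fingers move at their own pace and stop on an object; "newtons" is the grip in N (left out, the last holds). Time passes only in rows, so rows that repeat a pose let the fingers close. It gives the time, the measured TCP pose, the force, the opening and the grip force at its end, in the units of the state.
- arm.sense(): the state, without advancing time (a new reading comes with each control period).
- arm.snapshot(name): name is "side" or "top"; returns a dict with "pixels" (420x560x3 uint8, blue, green, red), "z_map" (420x560 float32, mm along the optical axis (not along the pixel's ray), 0 where there is no reading), "fx", "fy", "cx", "cy" (pixels), "xyz" and "orientation" of the camera in the world. Camera axes: x right, y down, z forward; pixel columns grow to the right and rows downward; lengths in mm; the calibration is good to about 2 mm. A picture is of the moment at which its call begins.
- arm.close_job(): hands the job in; it is judged then, once.
The state is a dict: "time": time; "joint_pos": joint angles; "qvel": joint speeds; "joint_efforts": joint torques, N m; "ee_pos": TCP position; "ee_rot": TCP orientation; "contact_force": force on the tool from outside, world axes, zero at the start; "ft_torque": the same for the moment, N m; "finger_gap": finger opening in mm; "gripper_force": force on a finger pad.
Only numpy, scipy, OpenCV 4.12 (cv2) and the standard library are available. Lean on these libraries where they do the work, as an engineer would, in place of code of your own. Each camera call takes 0.05 s, during which the arm holds its last target. There are 200 camera calls.

## Working session

There is one attempt and no reset: what is moved stays moved. The work goes in short steps, Python scripts to look and compute and a tool call to move; the robot and the scene stay as the last step left them, time stands still between calls to the robot, and variables do not carry over. Pictures are saved under pics/ and viewed, at most 14 in all, crops included, and the job is handed in when it is done.

Besides the shell and the picture viewer there is one more tool, called after "Request:" by a JSON object that holds its "api" and its "payload", one argument or row to a line. move_arm: Moves the arm, as the interface text tells. Scaled input: -1 to 1 covers 500 mm each way for a shift and pi/2 rad each way for a turn. Its arguments: {"type":"object","properties":{"steps":{"type":"string"},"newtons":{"type":"number"}},"required":["steps"]}

```bash
mkdir -p pics
cat > h.py <<'E'
import numpy as np,cv2
from rig import arm
from scipy.spatial.transform import Rotation as R
def snap(n,f=None):
    s=arm.snapshot(n)
    if f: cv2.imwrite('pics/'+f,s['pixels'])
    return s
def rot(o):
    o=np.array(o,float)
    if o.shape==(3,3): return o
    if o.size==4: return R.from_quat(o).as_matrix()
    return R.from_euler('xyz',o).as_matrix()
def cloud(s):
    z=s['z_map'].astype(float);v,u=np.indices(z.shape)
    p=np.dstack([(u-s['cx'])/s['fx']*z,(v-s['cy'])/s['fy']*z,z])
    w=p@rot(s['orientation']).T+np.array(s['xyz']); w[z==0]=np.nan
    return w
E
python3 - <<'E'
from h import *
for n in('top','side'):
    s=snap(n,n+'0.png');print(n,s['xyz'],s['orientation'],s['fx'],s['fy'],s['cx'],s['cy'])
    np.savez('pics/'+n+'0.npz',w=cloud(s),p=s['pixels'])
print(arm.sense())
E
```

```text
top [443.49905929 -40.833691   989.24167096] [-3.04155618 -0.01933343 -1.55609974] 387.08066882622524 387.08066882622524 283.1509771682853 209.96754422048383
side [391.38635548 980.79808808 910.94013585] [-2.25251239 -0.00470344 -2.96340739] 531.8112880685452 531.8112880685452 283.3501930556479 208.20980830187514
{'time': 0.1, 'joint_pos': array([-9.24423916e-01,  2.55684147e-01,  1.07120062e-01, -3.83429254e-04,
       -1.42387867e+00, -2.84591940e-01]), 'qvel': array([ 0.00180577, -0.00102504,  0.00382369,  0.00274387,  0.00118351,
        0.00095825]), 'joint_efforts': array([-4.90001257e-03, -3.87605774e+01,  2.38470572e+01,  5.37793994e+00,
       -3.86370986e-03, -2.17723107e-05]), 'ee_pos': array([ 194.56094267, -514.0055988 ,  249.4885523 ]), 'ee_rot': array([ 3.13990597e+00, -9.83107161e-05, -2.77986854e+00]), 'contact_force': array([ 0.24778338, -0.24501298,  0.6770531 ]), 'ft_torque': array([-0.02123082, -0.00534782,  0.04510244]), 'gripper_force': 0.0, 'finger_gap': 85.28599051197803}
```

View pics/top0.png

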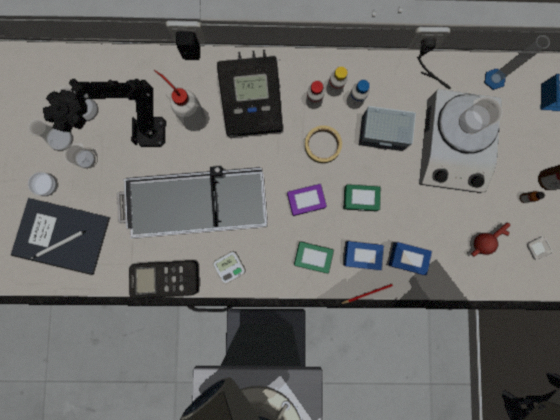

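View pics/side0.png

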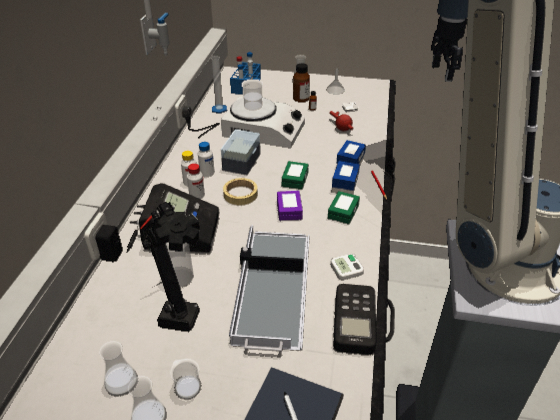

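The top view shows two blue-lidded boxes at (364,255) and (411,258). The two green slide boxes are at (314,257) and (363,197). The purple look-alike at (306,199) doesn't match the description. The end stop stands mid-tray at about (214,200), so it may need drawing back. Next I measure the poses and check one enlarged crop.

```bash
cat >> h.py <<'E'
def boxes(s,w=None):
    """blue/green lids in view: list of (colour, centre xy, top z, yaw of long axis, size, pixel)"""
    if w is None: w=cloud(s)
    hsv=cv2.cvtColor(s['pixels'],cv2.COLOR_BGR2HSV); out=[]
    for c,lo,hi in(('blue',100,128),('green',60,92),('purple',129,150)):
        m=((hsv[...,0]>=lo)&(hsv[...,0]<=hi)&(hsv[...,1]>110)&(w[...,2]>20)&(w[...,2]<180)).astype(np.uint8)
        cs,_=cv2.findContours(m,cv2.RETR_EXTERNAL,cv2.CHAIN_APPROX_NONE)
        for k in cs:
            if cv2.contourArea(k)<250: continue
            f=np.zeros_like(m);cv2.drawContours(f,[cv2.convexHull(k)],-1,1,-1)
            p=w[(f>0)&np.isfinite(w[...,2])]; zt=np.percentile(p[:,2],80)
            p=p[abs(p[:,2]-zt)<8]
            (cx,cy),(a,b),t=cv2.minAreaRect(p[:,:2].astype(np.float32))
            if a<b: a,b,t=b,a,t+90
            t=(t+90)%180-90
            out.append((c,[round(cx,1),round(cy,1)],round(zt,1),round(t,1),(round(a),round(b)),k.reshape(-1,2).mean(0).round().tolist()))
    return out
E
python3 - <<'E'
from h import *
for n in('top','side'):
    d=np.load(f'pics/{n}0.npz');w=d['w']
    for b in boxes({'pixels':d['p']},w):print(n,b)
    # tray fences: points z 28..40
    if n=='top':
        u0,u1,v0,v1=112,275,155,245
        q=w[v0:v1,u0:u1]
        print('floor z',np.nanmedian(w[190:215,150:200,2]),'table',np.nanmedian(w[150:160,330:340,2]), np.nanmedian(w[225:235,330:350,2]))
        for lo,hi in((25,42),(42,60)):
            m=(q[...,2]>lo)&(q[...,2]<hi);p=q[m]
            vv,uu=np.nonzero(m)
            print(lo,len(p),p.min(0),p.max(0))
            if lo==25:
                for U in range(125,270,8):
                    mm=uu+u0==U
                    if mm.any(): print(U,p[mm][:,0].round(0).tolist(),p[mm][:,1].mean().round(0),p[mm][:,2].round(0).tolist())
            else: print(p[::6].round(0).tolist())
p=np.load('pics/top0.npz')['p'][120:290,110:440]
cv2.imwrite('pics/crop0.png',cv2.resize(p,None,fx=2.4,fy=2.4,interpolation=cv2.INTER_CUBIC))
E
```

```text
top ('blue', [426.0, -370.0], np.float64(53.6), 76.2, (88, 60), [410.0, 258.0])
top ('blue', [431.9, -255.2], np.float64(53.9), 84.1, (86, 61), [364.0, 255.0])
top ('blue', [859.3, -744.9], np.float64(60.3), -2.6, (70, 12), [553.0, 92.0])
top ('green', [425.0, -133.9], np.float64(35.6), 76.9, (85, 59), [313.0, 257.0])
top ('green', [575.6, -255.6], np.float64(35.5), 87.7, (85, 60), [362.0, 197.0])
top ('purple', [568.4, -115.6], np.float64(35.5), -75.8, (85, 61), [306.0, 199.0])
floor z 4.6263286195518845 table 8.603422674776823 0.4838620194740315
25 732 [491.28590683  -3.11544426  25.00291436] [647.52478885 356.68504758  41.94875411]
125 [613.0, 610.0, 608.0, 605.0, 603.0, 600.0, 598.0, 595.0, 593.0, 590.0, 587.0, 585.0, 583.0, 580.0, 575.0, 573.0, 570.0, 568.0, 565.0, 563.0, 560.0, 558.0, 555.0, 553.0, 550.0, 548.0, 546.0, 543.0, 511.0, 509.0, 507.0] 334.0 [35.0, 36.0, 35.0, 36.0, 32.0, 34.0, 32.0, 33.0, 33.0, 34.0, 38.0, 34.0, 34.0, 36.0, 35.0, 35.0, 35.0, 31.0, 38.0, 34.0, 33.0, 35.0, 33.0, 33.0, 34.0, 34.0, 32.0, 33.0, 28.0, 28.0, 25.0]
133 [616.0, 614.0, 611.0] 317.0 [32.0, 31.
[... 1712 characters left out ...]
.0], [567.0, 114.0, 47.0], [560.0, 116.0, 49.0], [555.0, 115.0, 44.0], [551.0, 117.0, 43.0], [545.0, 116.0, 47.0], [540.0, 116.0, 47.0], [533.0, 114.0, 46.0], [528.0, 111.0, 47.0], [524.0, 109.0, 44.0], [519.0, 108.0, 45.0], [514.0, 108.0, 44.0], [509.0, 111.0, 43.0], [504.0, 110.0, 48.0]]
side ('blue', [430.9, -314.4], np.float64(54.5), 85.3, (217, 71), [348.0, 165.0])
side ('blue', [862.9, -787.4], np.float64(89.3), 63.0, (69, 61), [245.0, 75.0])
side ('green', [425.2, -134.4], np.float64(36.7), 77.7, (96, 63), [343.0, 205.0])
side ('green', [576.8, -256.5], np.float64(36.7), 87.7, (95, 63), [295.0, 173.0])
side ('purple', [569.0, -115.7], np.float64(36.7), -75.6, (94, 61), [289.0, 204.0])
```

View pics/crop0.png

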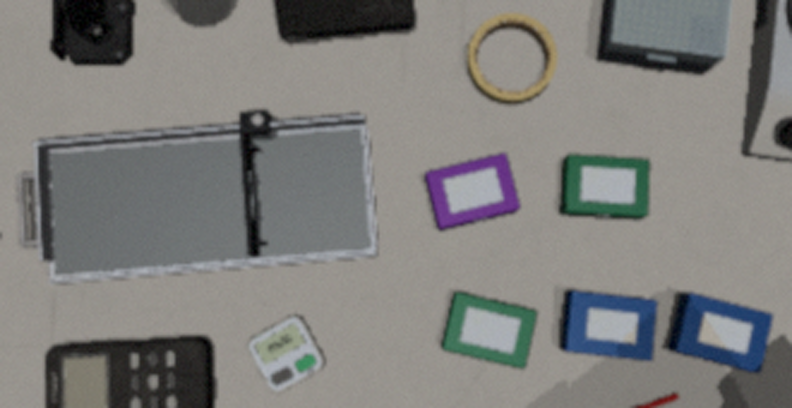

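The crop confirms two blue-lidded boxes, two green slide boxes, the purple decoy, and the stop about mid-tray. Now I fit the tray frame.

Run:
```python
from h import *
d=np.load('pics/top0.npz');w=d['w'].reshape(-1,3)
t=w[(w[:,2]>27)&(w[:,2]<40)]
r=t[(t[:,0]>608)&(t[:,0]<650)&(t[:,1]>0)&(t[:,1]<325)&~((t[:,1]>85)&(t[:,1]<132))]
# drop outliers then PCA line
for _ in range(4):
    a,b=np.polyfit(r[:,1],r[:,0],1);e=r[:,0]-a*r[:,1]-b;r=r[abs(e)<5]
th=-np.arctan(a);print('yaw',np.degrees(th),'std',e.std())
ex=np.array([np.cos(th),np.sin(th)]);ey=np.array([-ex[1],ex[0]])
xr=np.mean(r[:,:2]@ex);
l=t[(t[:,0]>540)&(t[:,0]<605)&(t[:,1]>320)&(t[:,1]<348)];ly=l[:,:2]@ey
print('left',ly.min(),ly.mean(),ly.max(),'rear',np.percentile(r[:,:2]@ex,[2,50,98]))
lp=w[(w[:,2]>7)&(w[:,2]<14)];q=np.c_[lp[:,:2]@ex-xr+77,lp[:,:2]@ey-ly.mean()+167]
m=q[(abs(q[:,0]+66)<8)&(abs(q[:,1])<150)];print('front lip (-68..-64)',np.percentile(m[:,0],[2,50,98]))
m=q[(abs(q[:,1]+175)<8)&(abs(q[:,0])<60)];print('right lip (-177..-173)',np.percentile(m[:,1],[2,50,98]))
o=ex*(xr-77)+ey*(ly.mean()-167);print('origin',o,th)
p=w[(w[:,2]>40)&(w[:,2]<60)];q=np.c_[(p[:,:2]-o)@ex,(p[:,:2]-o)@ey];m=q[(q[:,0]>-55)&(q[:,0]<25)&(abs(q[:,1])<150)]
print('stop plate y',np.percentile(m[:,1],[2,25,50,75,98]))
for k,sx,sy in(('c',44,121),('s2',44,33)):print(k,o+ex*sx+ey*sy)
```

```text
yaw 5.769904994987734 std 2.3035631995355783
left 270.48566285221773 274.22710881164915 290.30213284353783 rear [639.32702984 642.27069185 646.74860571]
front lip (-68..-64) [-68.74556892 -66.62951206 -59.81968064]
right lip (-177..-173) [-177.15989263 -174.79846508 -167.4492797 ]
origin [551.91213326 163.54144393] 0.10070383968980288
stop plate y [-53.73234131 -51.27046005 -49.67314727 -47.89719474 -45.87205892]
c [583.5246344  288.35189931]
s2 [592.37160134 200.79773792]
```

```bash
cat >> h.py <<'E'
O=np.array([551.9,163.5]);TH=0.1007;EX=np.array([np.cos(TH),np.sin(TH)]);EY=np.array([-EX[1],EX[0]])
YT=np.degrees(TH)-90
def T(x,y): return O+EX*x+EY*y          # tray->world
def toT(p): p=np.array(p)[:2]-O; return np.array([p@EX,p@EY])
def plan(wps):
    """wps: (xy, z, yaw_deg, opening, rows); prints rows relative to present pose"""
    s=arm.sense();p0=np.array(s['ee_pos']);R0=rot(s['ee_rot'])
    print('t',round(s['time'],1),'at',p0.round(1),'tray',toT(p0).round(1),'yaw',np.degrees(s['ee_rot'][2]).round(1),'gap',round(s['finger_gap'],1),'F',s['contact_force'].round(1))
    for xy,z,yaw,op,n in wps:
        d=R0.T@(np.array([xy[0],xy[1],z])-p0)/500
        r=R.from_matrix(R0.T@R.from_euler('xyz',[np.pi,0,np.radians(yaw)]).as_matrix()).as_rotvec()/(np.pi/2)
        print(f'{n}x',' '.join(f'{v:.3f}' for v in [*d,*r]),op,'' if max(abs(d).max(),abs(r).max())<=1 else 'TOO FAR')
E
python3 -c "
from h import *
plan([((400,-190),220,YT,0,8),(T(-5,-15),140,YT,0,8)])"
```

```text
t 0.1 at [ 194.6 -514.   249.5] tray [-423.6 -638.2] yaw -159.3 gap 85.3 F [ 0.2 -0.2  0.7]
8x -0.614 0.461 0.060 0.001 0.001 -0.834 0 
8x -1.131 0.988 0.221 0.001 0.001 -0.834 0 TOO FAR
```

Request:
{"api": "move_arm", "payload": {
  "steps": "-0.614 0.461 0.06 0.001 0.001 -0.834 0; -0.614 0.461 0.06 0.001 0.001 -0.834 0; -0.614 0.461 0.06 0.001 0.001 -0.834 0; -0.614 0.461 0.06 0.001 0.001 -0.834 0; -0.614 0.461 0.06 0.001 0.001 -0.834 0; -0.614 0.461 0.06 0.001 0.001 -0.834 0; -0.614 0.461 0.06 0.001 0.001 -0.834 0; -0.614 0.461 0.06 0.001 0.001 -0.834 0; -0.614 0.461 0.06 0.001 0.001 -0.834 0"
}}

```text
time: 1.23
ee_pos: [399.8, -190.6, 220.2]
ee_rot: [3.141, -0.002, -1.474]
contact_force: [-0.7, 0.0, -0.5]
finger_gap: 0.3
gripper_force: 0.0
```

```bash
python3 -c "
from h import *
plan([(T(-5,-10),140,YT,0,8),(T(-5,-10),42,YT,0,4),(T(-5,-80),42,YT,0,1)])"
```

```text
t 1.2 at [ 399.8 -190.6  220.2] tray [-186.9 -337.1] yaw -84.5 gap 0.3 F [-0.7  0.  -0.5]
8x -0.656 -0.361 0.159 0.000 -0.001 -0.002 0 
4x -0.656 -0.361 0.355 0.000 -0.001 -0.002 0 
1x -0.516 -0.362 0.355 0.000 -0.001 -0.002 0
```

Request:
{"api": "move_arm", "payload": {
  "steps": "-0.656 -0.361 0.159 0 0 -0.002 0; -0.656 -0.361 0.159 0 0 -0.002 0; -0.656 -0.361 0.159 0 0 -0.002 0; -0.656 -0.361 0.159 0 0 -0.002 0; -0.656 -0.361 0.159 0 0 -0.002 0; -0.656 -0.361 0.159 0 0 -0.002 0; -0.656 -0.361 0.159 0 0 -0.002 0; -0.656 -0.361 0.159 0 0 -0.002 0; -0.656 -0.361 0.355 0 0 -0.002 0; -0.656 -0.361 0.355 0 0 -0.002 0; -0.656 -0.361 0.355 0 0 -0.002 0; -0.62 -0.361 0.355 0 0 -0.002 0; -0.59 -0.361 0.355 0 0 -0.002 0; -0.56 -0.361 0.355 0 0 -0.002 0; -0.53 -0.361 0.355 0 0 -0.002 0; -0.5 -0.361 0.355 0 0 -0.002 0; -0.48 -0.361 0.355 0 0 -0.002 0; -0.46 -0.361 0.355 0 0 -0.002 0; -0.44 -0.361 0.355 0 0 -0.002 0; -0.44 -0.361 0.355 0 0 -0.002 0"
}}

```text
time: 3.72
ee_pos: [557.1, 45.6, 42.0]
ee_rot: [3.14, -0.003, -1.467]
contact_force: [0.1, -0.4, 1.0]
finger_gap: 0.2
gripper_force: 0.0
```

```bash
python3 -c "
from h import *
print(arm.sense()['contact_force'])
s=snap('top','t1.png');w=cloud(s)
for b in boxes(s,w):print(b)
p=w.reshape(-1,3);p=p[(p[:,2]>40)&(p[:,2]<60)];q=(p[:,:2]-O)@np.c_[EX,EY];m=q[(q[:,0]>-55)&(q[:,0]<-30)&(abs(q[:,1])<180)];print('stop',np.percentile(m[:,1],[5,50,95]))
plan([(T(-5,-100),140,YT,1,2),((426,-370),160,76.2-180,1,8)])"
```

```text
[ 0.07955941 -0.42748703  0.95427775]
('blue', [426.1, -369.6], np.float64(53.8), 76.2, (87, 60), [410.0, 258.0])
('blue', [431.9, -255.2], np.float64(53.8), 84.2, (86, 61), [364.0, 255.0])
('blue', [859.9, -745.3], np.float64(59.8), -3.7, (70, 12), [552.0, 92.0])
('green', [425.1, -133.8], np.float64(35.7), 77.5, (85, 58), [313.0, 257.0])
('green', [575.8, -255.2], np.float64(35.6), 87.1, (85, 60), [362.0, 197.0])
('purple', [568.2, -115.7], np.float64(35.6), -74.6, (85, 61), [306.0, 199.0])
stop [-136.31423348 -133.83797526 -131.46448663]
t 3.8 at [557.1  45.8  41.9] tray [  -6.7 -117.6] yaw -84.1 gap -0.4 F [0.3 1.  0.4]
2x -0.035 -0.003 -0.196 0.001 -0.002 0.002 1 
8x 0.801 0.347 -0.234 0.001 -0.002 0.219 1
```

```bash
python3 -c "
from h import *
print(arm.tips_ahead)
plan([(T(-5,-100),140,YT,1,2),((432,-255),130,84.2-180,1,8),((432,-255),52,84.2-180,1,4),((432,-255),52,84.2-180,0,4)])"
```

```text
19.0
t 3.8 at [557.1  45.8  41.9] tray [  -6.7 -117.6] yaw -84.1 gap -0.4 F [0.3 1.  0.4]
2x -0.035 -0.003 -0.196 0.001 -0.002 0.002 1 
8x 0.573 0.311 -0.174 0.001 -0.002 0.130 1 
4x 0.573 0.311 -0.018 0.001 -0.002 0.130 1 
4x 0.573 0.311 -0.018 0.001 -0.002 0.130 0
```

Request:
{"api": "move_arm", "payload": {
  "steps": "-0.035 -0.003 -0.196 0 0 0 1; -0.035 -0.003 -0.196 0 0 0 1; 0.573 0.311 -0.174 0 0 0.13 1; 0.573 0.311 -0.174 0 0 0.13 1; 0.573 0.311 -0.174 0 0 0.13 1; 0.573 0.311 -0.174 0 0 0.13 1; 0.573 0.311 -0.174 0 0 0.13 1; 0.573 0.311 -0.174 0 0 0.13 1; 0.573 0.311 -0.174 0 0 0.13 1; 0.573 0.311 -0.018 0 0 0.13 1; 0.573 0.311 -0.018 0 0 0.13 1; 0.573 0.311 -0.018 0 0 0.13 1; 0.573 0.311 -0.018 0 0 0.13 1; 0.573 0.311 -0.018 0 0 0.13 0; 0.573 0.311 -0.018 0 0 0.13 0; 0.573 0.311 -0.018 0 0 0.13 0; 0.573 0.311 -0.018 0 0 0.13 0; 0.573 0.311 -0.018 0 0 0.13 0",
  "newtons": 40
}}

```text
time: 6.02
ee_pos: [433.4, -254.6, 53.2]
ee_rot: [-3.139, -0.002, -1.67]
contact_force: [-0.8, 2.7, 7.1]
finger_gap: 60.7
gripper_force: 44.5
```

```bash
python3 -c "
from h import *
p=T(38,112)
plan([((432,-255),130,84.2-180,0,3),(p,130,YT,0,12)])"
```

```text
t 6.0 at [ 433.4 -254.6   53.2] tray [-159.9 -404.1] yaw -95.7 gap 60.7 F [-0.8  2.7  7.1]
3x 0.001 0.002 -0.154 -0.002 -0.001 0.001 0 
12x -1.090 -0.183 -0.156 -0.001 -0.002 -0.128 0 TOO FAR
```

Request:
{"api": "move_arm", "payload": {
  "steps": "0 0 -0.06 0 0 0 0; 0 0 -0.154 0 0 0 0; 0 0 -0.154 0 0 0 0; -0.15 -0.025 -0.156 0 0 -0.02 0; -0.25 -0.04 -0.156 0 0 -0.03 0; -0.35 -0.06 -0.156 0 0 -0.05 0; -0.45 -0.075 -0.156 0 0 -0.06 0; -0.55 -0.09 -0.156 0 0 -0.08 0; -0.65 -0.11 -0.156 0 0 -0.1 0; -0.75 -0.125 -0.156 0 0 -0.128 0; -0.85 -0.14 -0.156 0 0 -0.128 0; -0.95 -0.16 -0.156 0 0 -0.128 0; -0.95 -0.16 -0.156 0 0 -0.128 0"
}}

```text
time: 7.65
ee_pos: [559.7, 213.3, 127.1]
ee_rot: [3.14, -0.002, -1.467]
contact_force: [-0.5, -0.9, -2.0]
finger_gap: 60.9
gripper_force: 51.4
```

```bash
python3 -c "
from h import *
s=snap('side','s2.png')
p=T(38,112)
plan([(p,130,YT,0,12),(p,61,YT,0,4),(p,58,YT,1,4)])"
```

```text
t 7.7 at [559.2 211.5 127.3] tray [12.1 47. ] yaw -84.1 gap 61.1 F [ 0.5 -0.9 -2.5]
12x -0.130 -0.052 -0.006 0.001 -0.002 0.001 0 
4x -0.130 -0.052 0.132 0.001 -0.002 0.001 0 
4x -0.130 -0.052 0.138 0.001 -0.002 0.001 1
```

View pics/s2.png

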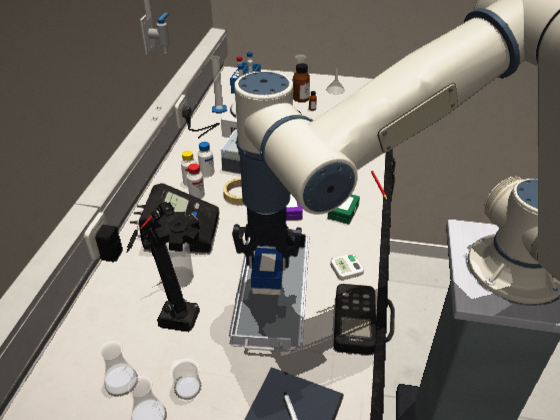

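The picture shows the box gripped level under the jaws at about (266,265), over the tray. I lower it near the corner.

Request:
{"api": "move_arm", "payload": {
  "steps": "-0.13 -0.052 -0.006 0 0 0 0; -0.13 -0.052 -0.006 0 0 0 0; -0.13 -0.052 0.06 0 0 0 0; -0.13 -0.052 0.11 0 0 0 0; -0.13 -0.052 0.13 0 0 0 0; -0.13 -0.052 0.137 0 0 0 0; -0.13 -0.052 0.138 0 0 0 0; -0.13 -0.052 0.138 0 0 0 0"
}}

```text
time: 8.7
ee_pos: [579.7, 277.7, 61.0]
ee_rot: [-3.14, -0.001, -1.47]
contact_force: [-0.3, 0.5, -2.2]
finger_gap: 60.8
gripper_force: 51.3
```

```bash
python3 -c "
from h import *
s=snap('side','s3.png')
plan([(T(38,112),58,YT,1,2)])"
```

```text
t 8.8 at [579.6 277.7  60.9] tray [ 39.1 110.8] yaw -84.2 gap 60.9 F [-0.2 -0.5 -1.2]
2x -0.002 0.002 0.006 -0.001 -0.001 0.000 1
```

Request:
{"api": "move_arm", "payload": {
  "steps": "0 0 0.008 0 0 0 0; 0 0 0.008 0 0 0 0; 0 0 0.008 0 0 0 1; 0 0 0.008 0 0 0 1; 0 0 0.008 0 0 0 1; 0 0 0.008 0 0 0 1; 0 0 -0.06 0 0 0 1; 0 0 -0.14 0 0 0 0; 0 0 -0.14 0 0 0 0; 0 0 -0.14 0 0 0 0"
}}

```text
time: 10.0
ee_pos: [578.8, 277.5, 129.5]
ee_rot: [3.141, -0.002, -1.47]
contact_force: [0.0, 0.6, 0.1]
finger_gap: 32.4
gripper_force: 0.0
```

```bash
python3 -c "
from h import *
s=snap('side','s4.png')
for b in boxes(s):print(b,toT(b[1]))
plan([(T(-27,118),120,YT,0,3),(T(-27,118),45,YT,0,3),(T(-10,118),45,YT,0,3)])"
```

```text
('blue', [579.3, 275.8], np.float64(57.9), -84.8, (93, 62), [252.0, 312.0]) [ 38.55069986 108.97657336]
t 10.1 at [578.5 277.3 128.9] tray [ 37.9 110.5] yaw -84.2 gap 24.1 F [-0.1  0.6  0.2]
3x -0.015 0.130 0.018 0.001 -0.002 0.000 0 
3x -0.015 0.130 0.168 0.001 -0.002 0.000 0 
3x -0.015 0.096 0.168 0.001 -0.002 0.000 0
```

View pics/s4.png

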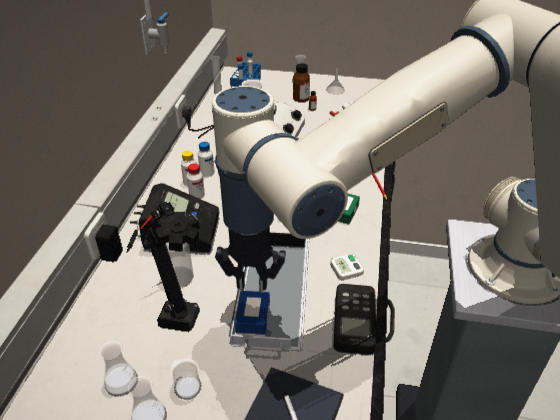

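The box stands flat at about (252,312), 5 mm off the rear fence and 12 mm off the left one. I push it to the rear fence first.

Request:
{"api": "move_arm", "payload": {
  "steps": "0.003 0.13 0.018 0 0 0 0; 0.003 0.13 0.018 0 0 0 0; 0.003 0.13 0.07 0 0 0 0; 0.003 0.13 0.168 0 0 0 0; 0.003 0.13 0.168 0 0 0 0; 0.003 0.11 0.168 0 0 0 0; 0.003 0.1 0.168 0 0 0 0; 0.003 0.09 0.168 0 0 0 0; 0.003 0.084 0.168 0 0 0 0; 0.003 0.08 0.168 0 0 0 0; 0.003 0.08 0.168 0 0 0 0"
}}

```text
time: 11.42
ee_pos: [539.6, 271.9, 46.0]
ee_rot: [-3.141, -0.002, -1.47]
contact_force: [-1.0, -0.6, -0.3]
finger_gap: -0.1
gripper_force: 0.5
```

Request:
{"api": "move_arm", "payload": {
  "steps": "0 -0.003 0 0 0 0 0; 0 -0.005 0 0 0 0 0; 0 -0.007 0 0 0 0 0; 0 -0.007 0 0 0 0 0"
}}

```text
time: 11.92
ee_pos: [540.0, 272.2, 46.0]
ee_rot: [3.137, -0.002, -1.47]
contact_force: [-13.6, 1.5, 10.5]
finger_gap: -0.1
gripper_force: 6.8
```

Request:
{"api": "move_arm", "payload": {
  "steps": "0 0.035 0 0 0 0 0; 0 0.035 0 0 0 0 0; 0.138 0.035 0 0 0 0 0; 0.138 0.035 0 0 0 0 0; 0.138 -0.085 0 0 0 0 0; 0.138 -0.085 0 0 0 0 0; 0.12 -0.085 0 0 0 0 0; 0.11 -0.085 0 0 0 0 0; 0.1 -0.085 0 0 0 0 0; 0.093 -0.085 0 0 0 0 0; 0.088 -0.085 0 0 0 0 0; 0.086 -0.085 0 0 0 0 0; 0.083 -0.085 0 0 0 0 0; 0.081 -0.085 0 0 0 0 0; 0.081 -0.085 0 0 0 0 0"
}}

```text
time: 13.8
ee_pos: [589.3, 234.4, 46.2]
ee_rot: [3.141, -0.005, -1.47]
contact_force: [-0.3, -7.7, 2.7]
finger_gap: -0.1
gripper_force: 3.7
```

Request:
{"api": "move_arm", "payload": {
  "steps": "0.03 0 0 0 0 0 0; 0.03 0 0 0 0 0 0; 0.03 0 -0.19 0 0 0 0.5; 0.03 0 -0.19 0 0 0 1; 0.3 0.1 -0.19 0 0 0 1; 0.3 0.1 -0.19 0 0 0 1; 0.6 0.2 -0.19 0 0 0 1; 0.6 0.2 -0.19 0 0 0 1; 0.7 0.3 -0.19 0 0 0 1; 0.7 0.3 -0.19 0 0 0 1; 0.7 0.3 -0.19 0 0 0 1"
}}

```text
time: 15.18
ee_pos: [473.9, -129.3, 142.0]
ee_rot: [-3.141, -0.002, -1.474]
contact_force: [-0.0, 0.6, 0.9]
finger_gap: 85.6
gripper_force: 0.0
```

```bash
python3 -c "
from h import *
for n in('side','top'):
  s=snap(n,n+'5.png')
  for b in boxes(s):print(n,b,toT(b[1]))
plan([((426,-369.8),130,76.2-180,1,8),((426,-369.8),52,76.2-180,1,4)])"
```

```text
side ('blue', [582.9, 287.7], np.float64(57.8), -84.2, (91, 62), [249.0, 315.0]) [ 43.32876815 120.45438079]
side ('blue', [846.0, -789.2], np.float64(88.4), -76.3, (82, 48), [245.0, 75.0]) [ 196.8352696  -977.43950025]
side ('green', [425.0, -133.9], np.float64(36.6), 77.4, (95, 62), [344.0, 205.0]) [-156.15472022 -283.13613925]
side ('green', [575.4, -255.1], np.float64(36.9), 85.6, (94, 64), [294.0, 174.0]) [ -18.70086417 -418.84184089]
side ('purple', [568.7, -116.1], np.float64(36.5), -75.1, (95, 62), [289.0, 203.0]) [ -11.39326681 -279.87245929]
top ('blue', [426.1, -369.8], np.float64(53.7), 76.1, (87, 60), [410.0, 258.0]) [-178.77529502 -517.95166173]
top ('blue', [581.9, 287.5], np.float64(57.4), -84.4, (90, 61), [142.0, 190.0]) [ 42.31372813 120.35592387]
top ('blue', [859.8, -744.4], np.float64(60.0), -2.8, (71, 12), [553.0, 92.0]) [ 215.06909862 -934.25376789]
t 15.3 at [ 475.7 -127.1  142. ] tray [-105.  -281.5] yaw -84.3 gap 85.5 F [-0.2  1.   0.1]
8x 0.473 0.147 0.025 -0.001 -0.001 0.217 1 
4x 0.473 0.147 0.181 -0.001 -0.001 0.217 1
```

Request:
{"api": "move_arm", "payload": {
  "steps": "0.473 0.147 0.025 0 0 0.217 1; 0.473 0.147 0.025 0 0 0.217 1; 0.473 0.147 0.025 0 0 0.217 1; 0.473 0.147 0.025 0 0 0.217 1; 0.473 0.147 0.025 0 0 0.217 1; 0.473 0.147 0.11 0 0 0.217 1; 0.473 0.147 0.181 0 0 0.217 1; 0.473 0.147 0.181 0 0 0.217 1; 0.473 0.147 0.181 0 0 0.217 1; 0.473 0.147 0.181 0 0 0.217 0; 0.473 0.147 0.181 0 0 0.217 0; 0.473 0.147 0.181 0 0 0.217 0; 0.473 0.147 0.181 0 0 0.217 0; 0.473 0.147 0.181 0 0 0.217 0"
}}

```text
time: 17.02
ee_pos: [427.1, -370.1, 53.5]
ee_rot: [-3.138, -0.003, -1.81]
contact_force: [-0.2, 2.4, 5.7]
finger_gap: 61.1
gripper_force: 44.9
```

```bash
python3 -c "
from h import *
p=T(38,20)
plan([((426,-370),135,76.1-180,0,3),((500,-60),135,YT,0,3),(p,135,YT,0,12)])"
```

```text
t 17.0 at [ 427.1 -370.1   53.5] tray [-177.8 -518.4] yaw -103.7 gap 61.1 F [-0.2  2.4  5.7]
3x 0.001 0.002 -0.163 -0.002 -0.002 0.002 0 
3x -0.637 0.005 -0.165 -0.002 -0.002 -0.217 0 
12x -1.159 -0.048 -0.166 -0.002 -0.002 -0.217 0 TOO FAR
```

Request:
{"api": "move_arm", "payload": {
  "steps": "0 0 -0.06 0 0 0 0; 0 0 -0.165 0 0 0 0; 0 0 -0.165 0 0 0 0; -0.12 0 -0.165 0 0 -0.04 0; -0.22 0 -0.165 0 0 -0.08 0; -0.32 0 -0.165 0 0 -0.12 0; -0.42 0 -0.165 0 0 -0.16 0; -0.52 0 -0.165 0 0 -0.19 0; -0.62 0 -0.165 0 0 -0.217 0; -0.72 0 -0.165 0 0 -0.217 0; -0.82 -0.02 -0.165 0 0 -0.217 0; -0.92 -0.03 -0.165 0 0 -0.217 0; -0.98 -0.04 -0.165 0 0 -0.217 0; -0.98 -0.04 -0.165 0 0 -0.217 0"
}}

```text
time: 18.77
ee_pos: [561.9, 103.4, 132.0]
ee_rot: [3.14, -0.002, -1.468]
contact_force: [-0.3, -0.5, -2.0]
finger_gap: 61.1
gripper_force: 45.1
```

```bash
python3 -c "
from h import *
p=T(38,22)
s=snap('side','s6.png')
for b in boxes(s):print(b,toT(b[1]))
plan([(p,130,YT,0,12),(p,58.5,YT,0,4)])"
```

```text
('blue', [583.0, 288.5], np.float64(58.0), -84.2, (93, 63), [249.0, 315.0]) [ 43.50868547 121.24027503]
('blue', [562.6, 103.4], np.float64(132.5), -83.9, (93, 65), [276.0, 233.0]) [  4.60394752 -60.87120557]
('green', [425.0, -133.9], np.float64(36.5), 77.3, (91, 62), [343.0, 206.0]) [-156.15472022 -283.13613925]
t 18.8 at [561.4 102.2 132.2] tray [  3.3 -61.9] yaw -84.1 gap 60.7 F [-0.6 -0.2 -1.9]
12x -0.168 -0.070 0.004 0.001 -0.001 0.001 0 
4x -0.168 -0.070 0.147 0.001 -0.001 0.001 0
```

Request:
{"api": "move_arm", "payload": {
  "steps": "-0.1 -0.04 0.004 0 0 0 0; -0.168 -0.07 0.004 0 0 0 0; -0.168 -0.07 0.004 0 0 0 0; -0.168 -0.07 0.08 0 0 0 0; -0.168 -0.07 0.13 0 0 0 0; -0.168 -0.07 0.144 0 0 0 0; -0.168 -0.07 0.149 0 0 0 0; -0.168 -0.07 0.149 0 0 0 0; -0.168 -0.07 0.149 0 0 0 1; -0.168 -0.07 0.149 0 0 0 1; -0.168 -0.07 0.149 0 0 0 1; -0.168 -0.07 0.149 0 0 0 1; -0.168 -0.07 0.1 0 0 0 1; -0.168 -0.07 0.01 0 0 0 0; -0.168 -0.07 0.01 0 0 0 0; -0.168 -0.07 0.01 0 0 0 0"
}}

```text
time: 20.82
ee_pos: [588.1, 188.7, 128.0]
ee_rot: [-3.142, -0.002, -1.47]
contact_force: [-0.2, -0.6, 0.0]
finger_gap: 32.3
gripper_force: 0.0
```

```bash
python3 -c "
from h import *
s=snap('side','s7.png')
for b in boxes(s):print(b,toT(b[1]))
plan([(T(-29,22),125,YT,0,3),(T(-29,22),45,YT,0,3),(T(-6,22),45,YT,0,3),(T(-1,22),45,YT,0,3)])"
```

```text
('blue', [585.7, 238.4], np.float64(58.1), -86.9, (194, 65), [253.0, 299.0]) [41.15845963 71.122649  ]
('green', [424.6, -133.5], np.float64(36.7), 76.7, (95, 63), [344.0, 205.0]) [-156.51248188 -282.69795368]
t 20.9 at [587.8 188.5 127.3] tray [38.2 21.3] yaw -84.2 gap 24.0 F [ 0.   1.5 -0.3]
3x -0.001 0.134 0.005 0.001 -0.001 0.000 0 
3x -0.002 0.134 0.165 0.001 -0.001 0.000 0 
3x -0.002 0.088 0.165 0.001 -0.001 0.000 0 
3x -0.002 0.078 0.165 0.001 -0.001 0.000 0
```

Request:
{"api": "move_arm", "payload": {
  "steps": "0 0.134 0.005 0 0 0 0; 0 0.134 0.005 0 0 0 0; 0 0.134 0.08 0 0 0 0; 0 0.134 0.165 0 0 0 0; 0 0.134 0.165 0 0 0 0; 0 0.115 0.165 0 0 0 0; 0 0.1 0.165 0 0 0 0; 0 0.09 0.165 0 0 0 0; 0 0.084 0.165 0 0 0 0; 0 0.08 0.165 0 0 0 0; 0 0.077 0.165 0 0 0 0; 0 0.074 0.165 0 0 0 0; 0 0.072 0.165 0 0 0 0; 0 0.072 0.165 0 0 0 0"
}}

```text
time: 22.62
ee_pos: [548.7, 184.5, 45.7]
ee_rot: [3.135, -0.003, -1.47]
contact_force: [-16.5, 1.7, 13.3]
finger_gap: 0.1
gripper_force: 8.5
```

```bash
python3 -c "
from h import *
plan([(T(-18,22),45,YT,0,2),(T(-18,-48),45,YT,0,2),(T(42,-48),45,YT,0,3),(T(42,-29),45,YT,0,3),(T(42,-21.5),45,YT,0,2)])"
```

```text
t 22.6 at [548.7 184.5  45.7] tray [-1.  21.2] yaw -84.2 gap 0.1 F [-16.5   1.7  13.3]
2x -0.002 0.034 0.002 0.004 -0.002 0.000 0 
2x 0.138 0.034 0.002 0.004 -0.002 0.000 0 
3x 0.138 -0.086 0.001 0.004 -0.002 0.000 0 
3x 0.100 -0.086 0.001 0.004 -0.002 0.000 0 
2x 0.085 -0.086 0.001 0.004 -0.002 0.000 0
```

Box 2 is home on the rear fence (16 N). Next I push it along the row.

Request:
{"api": "move_arm", "payload": {
  "steps": "0 0.04 0 0 0 0 0; 0 0.04 0 0 0 0 0; 0.138 0.04 0 0 0 0 0; 0.138 0.04 0 0 0 0 0; 0.138 -0.08 0 0 0 0 0; 0.138 -0.08 0 0 0 0 0; 0.138 -0.08 0 0 0 0 0; 0.12 -0.08 0 0 0 0 0; 0.11 -0.08 0 0 0 0 0; 0.1 -0.08 0 0 0 0 0; 0.093 -0.08 0 0 0 0 0; 0.088 -0.08 0 0 0 0 0; 0.085 -0.08 0 0 0 0 0; 0.083 -0.08 0 0 0 0 0; 0.081 -0.08 0 0 0 0 0; 0.08 -0.08 0 0 0 0 0; 0.08 -0.08 0 0 0 0 0"
}}

```text
time: 24.75
ee_pos: [596.5, 146.7, 45.8]
ee_rot: [3.141, -0.006, -1.47]
contact_force: [1.1, -10.8, 3.0]
finger_gap: -0.1
gripper_force: 5.7
```

```bash
python3 -c "
from h import *
plan([(T(42,-21.5),45,YT,0,2)])"
```

```text
t 24.8 at [596.5 146.7  45.8] tray [ 42.7 -21.2] yaw -84.2 gap -0.1 F [  1.1 -10.8   3. ]
2x 0.001 0.001 0.002 0.000 -0.004 -0.000 0
```

Request:
{"api": "move_arm", "payload": {
  "steps": "0.045 0 0 0 0 0 0; 0.045 0 0 0 0 0 0; 0.045 0.125 0 0 0 0 0; 0.045 0.125 0 0 0 0 0; -0.196 0.125 0 0 0 0 0; -0.196 0.125 0 0 0 0 0; -0.196 0.125 0 0 0 0 0; -0.196 0.095 0 0 0 0 0; -0.196 0.089 0 0 0 0 0; -0.196 0.085 0 0 0 0 0; -0.196 0.082 0 0 0 0 0; -0.196 0.082 0 0 0 0 0"
}}

```text
time: 26.25
ee_pos: [542.9, 242.0, 45.2]
ee_rot: [3.137, -0.002, -1.471]
contact_force: [-10.5, 1.8, 7.3]
finger_gap: 0.2
gripper_force: 5.1
```

```bash
python3 -c "
from h import *
plan([(T(-20,77),45,YT,0,2),(T(-20,77),130,YT,1,2),((520,-150),130,87.5-180,1,2),((575.7,-255.3),110,87.5-180,1,8),((575.7,-255.3),32,87.5-180,1,4)])"
```

```text
t 26.2 at [542.9 242.   45.2] tray [-1. 79.] yaw -84.3 gap 0.2 F [-10.5   1.8   7.3]
2x 0.004 0.038 0.001 0.003 -0.001 -0.000 0 
2x 0.004 0.039 -0.169 0.003 -0.001 -0.000 1 
2x 0.776 0.125 -0.168 0.003 -0.001 0.091 1 
8x 0.996 0.035 -0.128 0.003 -0.001 0.091 1 
4x 0.996 0.034 0.028 0.003 -0.001 0.091 1
```

```bash
python3 -c "
from h import *
g=(425,-133.9);y=77.3-180
plan([(T(-20,77),45,YT,0,2),(T(-20,77),130,YT,1,2),(g,110,y,1,8),(g,28,y,1,4)])"
```

```text
t 26.2 at [542.9 242.   45.2] tray [-1. 79.] yaw -84.3 gap 0.2 F [-10.5   1.8   7.3]
2x 0.004 0.038 0.001 0.003 -0.001 -0.000 0 
2x 0.004 0.039 -0.169 0.003 -0.001 -0.000 1 
8x 0.725 0.310 -0.127 0.003 -0.002 0.205 1 
4x 0.724 0.310 0.037 0.003 -0.002 0.205 1
```

Request:
{"api": "move_arm", "payload": {
  "steps": "0.004 0.04 0 0 0 0 0; 0.004 0.04 -0.16 0 0 0 0; 0.004 0.04 -0.16 0 0 0 1; 0.725 0.31 -0.13 0 0 0.205 1; 0.725 0.31 -0.13 0 0 0.205 1; 0.725 0.31 -0.13 0 0 0.205 1; 0.725 0.31 -0.13 0 0 0.205 1; 0.725 0.31 -0.13 0 0 0.205 1; 0.725 0.31 -0.13 0 0 0.205 1; 0.725 0.31 -0.13 0 0 0.205 1; 0.725 0.31 -0.13 0 0 0.205 1; 0.725 0.31 0 0 0 0.205 1; 0.725 0.31 0.037 0 0 0.205 1; 0.725 0.31 0.037 0 0 0.205 1; 0.725 0.31 0.037 0 0 0.205 1; 0.725 0.31 0.037 0 0 0.205 0; 0.725 0.31 0.037 0 0 0.205 0; 0.725 0.31 0.037 0 0 0.205 0; 0.725 0.31 0.037 0 0 0.205 0; 0.725 0.31 0.037 0 0 0.205 0"
}}

```text
time: 28.75
ee_pos: [428.9, -133.7, 28.9]
ee_rot: [-3.139, -0.001, -1.791]
contact_force: [-1.2, 2.2, 6.2]
finger_gap: 61.9
gripper_force: 43.5
```

```bash
python3 -c "
from h import *
s=snap('top','t8.png')
for b in boxes(s):print(b,toT(b[1]))
plan([((425,-134),150,77.3-180,0,3),(T(20,60),150,YT,0,12)])"
```

```text
('blue', [586.7, 244.0], np.float64(57.4), -84.2, (177, 62), [160.0, 189.0]) [42.71636108 76.59374972]
('blue', [860.3, -744.8], np.float64(59.9), -4.5, (70, 12), [552.0, 92.0]) [ 215.52635368 -934.70200645]
('green', [575.5, -255.3], np.float64(35.8), 86.5, (85, 60), [362.0, 197.0]) [ -18.62147675 -419.05088069]
('purple', [568.4, -115.6], np.float64(35.6), -75.0, (85, 60), [306.0, 199.0]) [ -11.64148208 -279.34483331]
t 28.8 at [ 428.8 -133.7   28.9] tray [-152.3 -283.3] yaw -102.6 gap 61.2 F [-1.2  2.8  6.4]
3x 0.003 0.007 -0.242 -0.002 -0.001 0.001 0 
12x -0.760 -0.111 -0.243 -0.002 -0.001 -0.205 0
```

Request:
{"api": "move_arm", "payload": {
  "steps": "0 0 -0.1 0 0 0 0; 0 0 -0.243 0 0 0 0; 0 0 -0.243 0 0 0 0; 0 0 -0.243 0 0 0 0; -0.1 -0.01 -0.243 0 0 -0.03 0; -0.2 -0.02 -0.243 0 0 -0.06 0; -0.3 -0.04 -0.243 0 0 -0.09 0; -0.4 -0.05 -0.243 0 0 -0.12 0; -0.5 -0.07 -0.243 0 0 -0.15 0; -0.6 -0.09 -0.243 0 0 -0.18 0; -0.68 -0.1 -0.243 0 0 -0.205 0; -0.76 -0.111 -0.243 0 0 -0.205 0; -0.76 -0.111 -0.243 0 0 -0.205 0; -0.76 -0.111 -0.243 0 0 -0.205 0"
}}

```text
time: 30.55
ee_pos: [564.5, 224.3, 146.5]
ee_rot: [3.138, -0.004, -1.47]
contact_force: [0.6, -0.2, -1.6]
finger_gap: 61.0
gripper_force: 45.2
```

```bash
python3 -c "
from h import *
s=snap('side','s9.png')
for b in boxes(s):print(b,toT(b[1]))
p=T(43.4,120.8)
plan([(p,150,YT,0,12),(p,90,YT,0,4),(p,86,YT,0,4)])"
```

```text
('blue', [587.2, 244.5], np.float64(58.6), -84.2, (179, 62), [250.0, 302.0]) [43.26409304 77.04095179]
('green', [565.3, 223.0], np.float64(153.4), -81.9, (91, 62), [263.0, 261.0]) [19.31364487 57.85147467]
t 30.6 at [564.6 224.  147.2] tray [18.8 59. ] yaw -84.2 gap 60.7 F [ 0.1  0.  -0.9]
12x -0.124 -0.049 -0.006 0.001 -0.002 -0.000 0 
4x -0.124 -0.049 0.114 0.001 -0.002 -0.000 0 
4x -0.124 -0.050 0.122 0.001 -0.002 -0.000 0
```

View pics/s9.png

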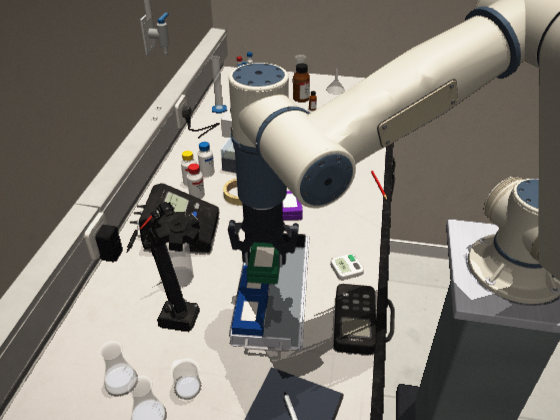

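The row is tight at (250,302), and the green box is held level at (263,261). I set it on the corner box.

Request:
{"api": "move_arm", "payload": {
  "steps": "-0.1 -0.04 -0.006 0 0 0 0; -0.126 -0.049 -0.006 0 0 0 0; -0.126 -0.049 -0.006 0 0 0 0; -0.126 -0.049 0.06 0 0 0 0; -0.126 -0.049 0.1 0 0 0 0; -0.126 -0.049 0.114 0 0 0 0; -0.126 -0.049 0.119 0 0 0 0; -0.126 -0.049 0.119 0 0 0 0"
}}

```text
time: 31.6
ee_pos: [583.9, 289.9, 89.8]
ee_rot: [-3.14, -0.002, -1.47]
contact_force: [-0.3, -0.1, -0.8]
finger_gap: 61.0
gripper_force: 45.2
```

```bash
python3 -c "
from h import *
s=snap('side','s10.png')
for b in boxes(s):print(b,toT(b[1]))
plan([(T(43.2,121.8),85,YT,0,12)])"
```

```text
('blue', [846.4, -790.5], np.float64(88.0), -76.3, (86, 48), [245.0, 75.0]) [ 197.10255435 -978.77312645]
('green', [584.2, 292.7], np.float64(96.8), -80.7, (84, 63), [247.0, 307.0]) [ 45.12483187 125.29836211]
t 31.6 at [584.  290.1  90. ] tray [ 44.6 122.7] yaw -84.2 gap 61.1 F [-0.2  0.3 -0.9]
12x 0.002 0.003 0.010 -0.001 -0.001 0.000 0
```

Request:
{"api": "move_arm", "payload": {
  "steps": "0.001 0.002 0.006 0 0 0 0; 0.001 0.002 0.009 0 0 0 0; 0.001 0.002 0.01 0 0 0 0; 0.001 0.002 0.01 0 0 0 0"
}}

```text
time: 32.15
ee_pos: [582.5, 289.5, 85.0]
ee_rot: [-3.141, -0.002, -1.469]
contact_force: [-3.8, -0.9, 5.4]
finger_gap: 61.3
gripper_force: 45.9
```

Request:
{"api": "move_arm", "payload": {
  "steps": "0 0 0 0 0 0 0.85; 0 0 0 0 0 0 0.85; 0 0 0 0 0 0 1; 0 0 0 0 0 0 1; 0 0 -0.04 0 0 0 1; 0 0 -0.13 0 0 0 1; 0 0 -0.13 0 0 0 1; 0.3 0.1 -0.13 0 0 0 1; 0.3 0.1 -0.13 0 0 0 1; 0.6 0.15 -0.13 0 0 0 1; 0.6 0.15 -0.13 0 0 0 1; 0.6 0.15 -0.13 0 0 0 1"
}}

```text
time: 33.65
ee_pos: [537.5, -18.4, 149.3]
ee_rot: [-3.141, -0.002, -1.47]
contact_force: [0.9, -0.4, -0.2]
finger_gap: 85.8
gripper_force: 0.0
```

```bash
python3 -c "
from h import *
for n in('side','top'):
  s=snap(n,n+'11.png')
  for b in boxes(s):print(n,b,toT(b[1]))
g=(575.5,-255.3);y=87-180
plan([(g,110,y,1,8),(g,28,y,1,4)])"
```

```text
side ('blue', [592.1, 195.3], np.float64(60.3), -84.5, (83, 62), [257.0, 276.0]) [43.19319899 27.59760063]
side ('blue', [859.7, -783.3], np.float64(89.3), 68.8, (64, 57), [245.0, 75.0]) [ 211.0589923  -972.94664898]
side ('green', [581.9, 287.5], np.float64(91.9), -83.3, (91, 62), [249.0, 305.0]) [ 42.31372813 120.35592387]
side ('purple', [569.4, -116.5], np.float64(36.7), -75.5, (98, 61), [288.0, 204.0]) [ -10.73702495 -280.34080384]
top ('blue', [859.6, -745.5], np.float64(59.8), -4.7, (70, 12), [553.0, 93.0]) [ 214.75952893 -935.32808935]
top ('green', [575.5, -255.7], np.float64(35.6), 87.1, (85, 60), [362.0, 197.0]) [ -18.6616887 -419.4488543]
top ('purple', [568.1, -116.2], np.float64(35.7), -75.2, (86, 60), [310.0, 200.0]) [ -12.00028023 -279.91163476]
t 33.8 at [536.9 -21.1 149.3] tray [ -33.5 -182.2] yaw -84.5 gap 85.7 F [ 0.2  1.2 -0.5]
8x 0.473 -0.032 0.080 0.000 -0.002 0.094 1 
4x 0.473 -0.032 0.244 0.000 -0.002 0.094 1
```

Request:
{"api": "move_arm", "payload": {
  "steps": "0.2 -0.01 0 0 0 0.03 1; 0.35 -0.02 0.02 0 0 0.07 1; 0.473 -0.032 0.08 0 0 0.094 1; 0.473 -0.032 0.08 0 0 0.094 1; 0.473 -0.032 0.08 0 0 0.094 1; 0.473 -0.032 0.2 0 0 0.094 1; 0.473 -0.032 0.244 0 0 0.094 1; 0.473 -0.032 0.244 0 0 0.094 1; 0.473 -0.032 0.244 0 0 0.094 1; 0.473 -0.032 0.244 0 0 0.094 0; 0.473 -0.032 0.244 0 0 0.094 0; 0.473 -0.032 0.244 0 0 0.094 0; 0.473 -0.032 0.244 0 0 0.094 0; 0.473 -0.032 0.244 0 0 0.094 0"
}}

```text
time: 35.5
ee_pos: [578.9, -250.5, 29.7]
ee_rot: [-3.138, -0.003, -1.617]
contact_force: [-1.1, 1.4, 6.9]
finger_gap: 61.1
gripper_force: 45.5
```

```bash
python3 -c "
from h import *
plan([((575.5,-255),180,87-180,0,3),(T(20,60),180,YT,0,12)])"
```

```text
t 35.5 at [ 578.9 -250.5   29.7] tray [ -14.7 -414.6] yaw -92.6 gap 61.1 F [-1.1  1.4  6.9]
3x 0.010 0.005 -0.301 -0.002 -0.002 0.004 0 
12x -0.948 0.069 -0.303 -0.002 -0.002 -0.094 0
```

Request:
{"api": "move_arm", "payload": {
  "steps": "0 0 -0.1 0 0 0 0; 0 0 -0.2 0 0 0 0; 0 0 -0.303 0 0 0 0; 0 0 -0.303 0 0 0 0; -0.1 0 -0.303 0 0 0 0; -0.2 0.01 -0.303 0 0 0 0; -0.3 0.02 -0.303 0 0 -0.03 0; -0.4 0.03 -0.303 0 0 -0.06 0; -0.5 0.04 -0.303 0 0 -0.09 0; -0.6 0.05 -0.303 0 0 -0.094 0; -0.7 0.06 -0.303 0 0 -0.094 0; -0.8 0.065 -0.303 0 0 -0.094 0; -0.9 0.069 -0.303 0 0 -0.094 0; -0.948 0.069 -0.303 0 0 -0.094 0; -0.948 0.069 -0.303 0 0 -0.094 0; -0.948 0.069 -0.303 0 0 -0.094 0"
}}

```text
time: 37.5
ee_pos: [565.4, 224.1, 178.0]
ee_rot: [3.141, -0.003, -1.47]
contact_force: [0.6, -1.1, -0.9]
finger_gap: 60.9
gripper_force: 44.7
```

```bash
python3 -c "
from h import *
s=snap('side','s12.png')
for b in boxes(s):print(b,toT(b[1]))
p=T(42.8,125.8)
plan([(p,180,YT,0,12),(p,125,YT,0,4),(p,119.7,YT,0,4)])"
```

```text
('green', [582.2, 286.8], np.float64(91.8), -84.0, (91, 63), [249.0, 305.0]) [ 42.54183741 119.62931108]
('green', [561.1, 260.1], np.float64(176.5), 9.2, (61, 9), [261.0, 265.0]) [18.86458101 95.18575305]
t 37.5 at [565.5 223.9 178.3] tray [19.6 58.7] yaw -84.3 gap 61.2 F [ 0.2 -0.4 -0.4]
12x -0.134 -0.046 -0.004 0.000 -0.002 -0.000 0 
4x -0.134 -0.046 0.106 0.000 -0.002 -0.000 0 
4x -0.135 -0.046 0.117 0.000 -0.002 -0.000 0
```

View pics/s12.png

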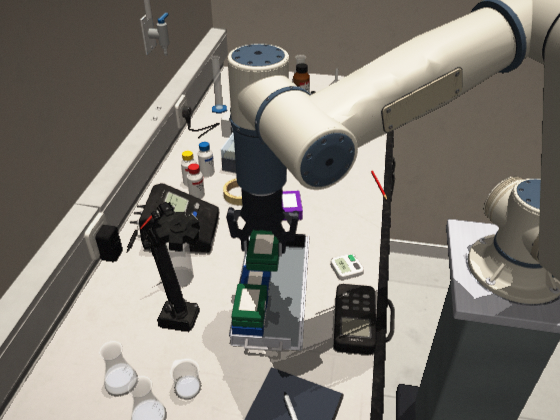

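The green box is held at (263,250), but it may be tilted, so I check.

```bash
python3 -c "
from h import *
s=snap('side');w=cloud(s)
p=s['pixels'][200:350,200:330];cv2.imwrite('pics/c13.png',cv2.resize(p,None,fx=4,fy=4,interpolation=cv2.INTER_CUBIC))
for v in range(226,276,3):
  q=w[v,263];print(v,toT(q).round(1),q[2].round(1),s['pixels'][v,263])
"
```

```text
226 [17.4 68. ] 245.1 [18 16 14]
229 [17.1 71. ] 240.2 [24 29 20]
232 [24. 17.] 184.2 [37 60 21]
235 [23.2 25.3] 183.4 [146 160 168]
238 [21.9 36.5] 185.4 [136 149 157]
241 [21.3 42.7] 182.9 [102 111 117]
244 [20.1 53.3] 184.5 [100 110 116]
247 [19.5 59.5] 182.1 [102 112 120]
250 [18.3 70.6] 184.6 [ 99 110 117]
253 [17.6 77.1] 182.7 [74 86 80]
256 [16.9 84.1] 181.3 [26 41 13]
259 [15.8 93.6] 182.5 [37 54 21]
262 [16.  93.6] 174.3 [25 39 15]
265 [16.2 92.9] 165.3 [29 45 17]
268 [15.9 97. ] 161.2 [26 42 12]
271 [28.1  2.8] 55.1 [71 44 26]
274 [27.  12.9] 56.1 [79 40 15]
```

View pics/c13.png

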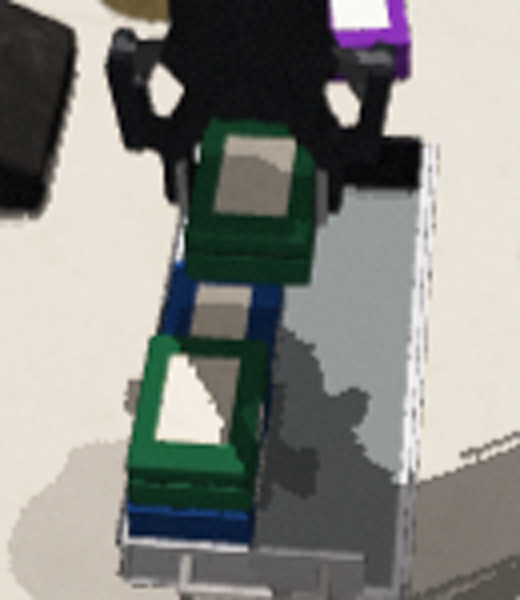

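```bash
python3 -c "
from h import *
s=snap('side');w=cloud(s);hsv=cv2.cvtColor(s['pixels'],cv2.COLOR_BGR2HSV)
def m(lo,hi,c):
  g=(w[...,2]>lo)&(w[...,2]<hi);P=w[g];xy=(P[:,:2]-O)@np.c_[EX,EY]
  k=(abs(xy[:,0]-c)<24);xy=xy[k];P=P[k];c2=hsv[g][k]
  k=(c2[:,1]>100);f=np.abs(P[:,2]-np.median(P[:,2]))<99
  y=xy[k,1];print(len(y),'y pct',np.percentile(y,[1,5,50,95,99]).round(1))
m(176,190,19);m(152,170,19)   # held: top, front face
m(86,97,43);m(62,80,43)     # placed: top, front face
m(10,50,43)
plan([])"
```

```text
347 y pct [11.2 13.7 82.7 95.6 97. ]
152 y pct [91.1 92.1 94.4 97.  97.7]
393 y pct [ 74.3  79.  144.  163.4 164.8]
150 y pct [-384.7  160.4  162.6  165.2  165.7]
97 y pct [149.3 161.9 163.7 165.8 166.2]
t 37.6 at [565.6 223.9 178.6] tray [19.7 58.7] yaw -84.3 gap 61.1 F [ 0.5 -0.2 -1.8]
```

Request:
{"api": "move_arm", "payload": {
  "steps": "-0.1 -0.035 0 0 0 0 0; -0.136 -0.047 0 0 0 0 0; -0.136 -0.047 0 0 0 0 0; -0.136 -0.047 0.06 0 0 0 0; -0.136 -0.047 0.1 0 0 0 0; -0.136 -0.047 0.11 0 0 0 0; -0.136 -0.047 0.114 0 0 0 0; -0.136 -0.047 0.117 0 0 0 0; -0.136 -0.047 0.117 0 0 0 0"
}}

```text
time: 38.78
ee_pos: [582.4, 295.0, 120.6]
ee_rot: [-3.14, -0.001, -1.47]
contact_force: [0.1, 0.9, -1.4]
finger_gap: 60.8
gripper_force: 44.6
```

```bash
python3 -c "
from h import *
plan([(T(43.3,126.8),119.7,YT,0,1)])"
```

```text
t 38.8 at [582.4 295.  120.6] tray [ 43.5 127.7] yaw -84.2 gap 60.8 F [ 0.1  0.9 -1.4]
1x 0.002 0.000 0.002 -0.001 -0.001 0.000 0
```

Request:
{"api": "move_arm", "payload": {
  "steps": "0.002 0 0.002 0 0 0 0; 0.002 0 0.004 0 0 0 0; 0.002 0 0.004 0 0 0 0"
}}

```text
time: 39.15
ee_pos: [582.5, 294.4, 119.8]
ee_rot: [-3.139, -0.001, -1.469]
contact_force: [-3.0, 0.7, 5.8]
finger_gap: 61.2
gripper_force: 45.5
```

Contact is made. I release, withdraw and check the column.

Request:
{"api": "move_arm", "payload": {
  "steps": "0 0 0 0 0 0 0.85; 0 0 0 0 0 0 0.85; 0 0 0 0 0 0 1; 0 0 0 0 0 0 1; 0 0 -0.04 0 0 0 1; 0 0 -0.12 0 0 0 1; 0 0 -0.12 0 0 0 1; 0.2 0.05 -0.12 0 0 0 1; 0.35 0.07 -0.12 0 0 0 1; 0.5 0.1 -0.12 0 0 0 0.5; 0.6 0.1 -0.12 0 0 0 0; 0.6 0.1 -0.12 0 0 0 0; 0.6 0.1 -0.12 0 0 0 0"
}}

```text
time: 40.78
ee_pos: [562.0, -12.9, 178.1]
ee_rot: [3.141, -0.002, -1.475]
contact_force: [0.2, 0.5, -0.1]
finger_gap: 12.2
gripper_force: 0.0
```

```bash
python3 -c "
from h import *
s=snap('side');w=cloud(s)
for b in boxes(s):print(b,toT(b[1]))
p=s['pixels'][190:350,190:330];cv2.imwrite('pics/c14.png',cv2.resize(p,None,fx=3.7,fy=3.7,interpolation=cv2.INTER_CUBIC))
hsv=cv2.cvtColor(s['pixels'],cv2.COLOR_BGR2HSV)
for lo,hi in((96,114),(62,80),(12,50)):
  g=(w[...,2]>lo)&(w[...,2]<hi)&(hsv[...,1]>100)&(hsv[...,0]>60);xy=(w[g][:,:2]-O)@np.c_[EX,EY];xy=xy[(abs(xy[:,0]-43)<60)&(xy[:,1]>150)]
  print('end y',np.median(xy[:,1]).round(1),'x range',np.percentile(xy[:,0],[3,50,97]).round(1))
s=snap('top');[print('top',b,toT(b[1])) for b in boxes(s)]
plan([])"
```

```text
('blue', [860.5, -787.6], np.float64(89.2), 64.9, (69, 61), [245.0, 75.0]) [ 211.42266098 -977.30528926]
('green', [582.7, 287.9], np.float64(125.5), -84.0, (91, 63), [249.0, 300.0]) [ 43.14988732 120.67347357]
('purple', [569.2, -116.8], np.float64(36.7), -75.3, (98, 62), [289.0, 204.0]) [ -10.96617072 -280.61917807]
end y 163.0 x range [12.8 42.7 70.6]
end y 162.7 x range [12.7 42.6 71.2]
end y 163.5 x range [13.2 43.3 71.9]
top ('blue', [859.3, -744.8], np.float64(60.4), -5.0, (69, 12), [553.0, 92.0]) [ 214.53141965 -934.60147656]
top ('purple', [568.4, -115.7], np.float64(35.6), -75.0, (86, 60), [306.0, 199.0]) [ -11.65153507 -279.44432671]
t 40.9 at [562.5 -10.  178.1] tray [  -6.9 -173.7] yaw -84.3 gap 0.1 F [-0.4  0.2  0.4]
```

View pics/c14.png

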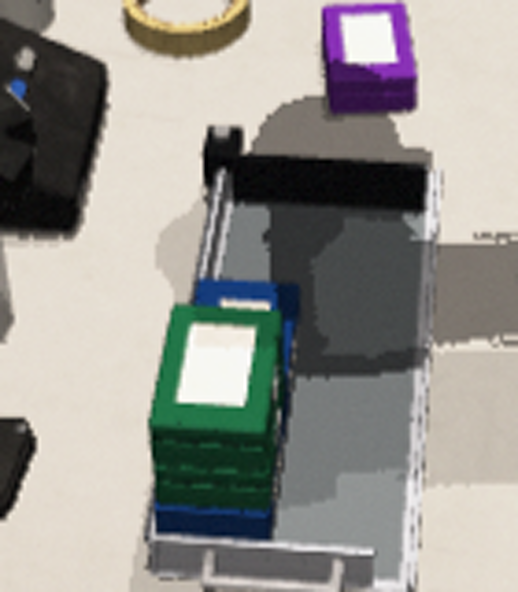

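The column is square, with ends within 1 mm (250,300), and the stop is clear at the right end. Now I slide the stop up.

Request:
{"api": "move_arm", "payload": {
  "steps": "-0.025 -0.026 0 0 0 0 0; -0.025 -0.026 0.12 0 0 0 0; -0.025 -0.026 0.22 0 0 0 0; -0.025 -0.026 0.27 0 0 0 0; -0.025 -0.026 0.27 0 0 0 0; -0.05 -0.026 0.27 0 0 0 0; -0.08 -0.026 0.27 0 0 0 0; -0.11 -0.026 0.27 0 0 0 0; -0.14 -0.026 0.27 0 0 0 0; -0.17 -0.026 0.27 0 0 0 0; -0.2 -0.026 0.27 0 0 0 0; -0.23 -0.026 0.27 0 0 0 0; -0.25 -0.026 0.27 0 0 0 0; -0.26 -0.026 0.27 0 0 0 0; -0.26 -0.026 0.27 0 0 0 0"
}}

```text
time: 42.75
ee_pos: [562.1, 121.3, 42.8]
ee_rot: [3.141, -0.001, -1.47]
contact_force: [1.0, -0.1, -0.3]
finger_gap: 0.2
gripper_force: 0.0
```

```bash
python3 -c "
from h import *
s=snap('top','t15.png');w=cloud(s)
p=w.reshape(-1,3);p=p[(p[:,2]>40)&(p[:,2]<60)];q=(p[:,:2]-O)@np.c_[EX,EY];m=q[(q[:,0]>-58)&(q[:,0]<-25)&(abs(q[:,1])<180)];print('stop',np.percentile(m[:,1],[5,50,95]))
plan([(T(6,-31),43,YT,0,1)])"
```

```text
stop [-29.42696609 -27.00249296 -23.7985991 ]
t 42.8 at [562.1 121.1  42.8] tray [  5.8 -43.2] yaw -84.2 gap 0.3 F [-0.2  0.2  0.7]
1x -0.024 -0.000 -0.000 0.000 -0.001 0.000 0
```

Request:
{"api": "move_arm", "payload": {
  "steps": "-0.01 0 0 0 0 0 0; -0.018 0 0 0 0 0 0; -0.022 0 0 0 0 0 0; -0.024 0 0 0 0 0 0; -0.025 0 0 0 0 0 0; -0.025 0 0 0 0 0 0"
}}

```text
time: 43.55
ee_pos: [561.2, 133.3, 43.2]
ee_rot: [-3.142, -0.002, -1.47]
contact_force: [-1.9, -1.4, -2.3]
finger_gap: -0.3
gripper_force: 0.9
```

Request:
{"api": "move_arm", "payload": {
  "steps": "-0.001 0 0 0 0 0 0; -0.002 0 0 0 0 0 0; -0.003 0 0 0 0 0 0; -0.003 0 0 0 0 0 0"
}}

```text
time: 44.05
ee_pos: [561.1, 134.6, 43.2]
ee_rot: [-3.141, -0.002, -1.47]
contact_force: [-0.9, -3.5, -0.5]
finger_gap: 0.0
gripper_force: 1.6
```

Request:
{"api": "move_arm", "payload": {
  "steps": "-0.001 0 0 0 0 0 0; -0.002 0 0 0 0 0 0; -0.003 0 0 0 0 0 0; -0.003 0 0 0 0 0 0"
}}

```text
time: 44.55
ee_pos: [561.1, 134.7, 43.2]
ee_rot: [3.141, -0.005, -1.47]
contact_force: [0.9, -8.4, -0.6]
finger_gap: -0.5
gripper_force: 4.3
```

The stop is hard against the row: the force rose to 8 N without it moving. I withdraw and make a final check.

Request:
{"api": "move_arm", "payload": {
  "steps": "0.04 0 0 0 0 0 0; 0.05 0 0 0 0 0 0; 0.05 0 -0.1 0 0 0 0; 0.05 0 -0.25 0 0 0 0; 0.05 0 -0.25 0 0 0 0; 0.4 0.1 -0.3 0 0 0 0; 0.7 0.2 -0.3 0 0 0 0; 0.7 0.2 -0.3 0 0 0 0; 0.7 0.2 -0.3 0 0 0 0; 0.7 0.2 -0.3 0 0 0 0; 0.7 0.2 -0.3 0 0 0 0"
}}

```text
time: 45.92
ee_pos: [496.0, -224.4, 193.9]
ee_rot: [-3.14, -0.002, -1.473]
contact_force: [0.0, 0.4, 0.6]
finger_gap: 0.2
gripper_force: 0.0
```

```bash
python3 -c "
from h import *
s=snap('top');w=cloud(s)
for b in boxes(s,w):print(b,toT(b[1]))
a=s['pixels'][150:300,110:340];b=snap('side')['pixels'][190:350,190:390]
f=lambda i:cv2.resize(i,(400,300),interpolation=cv2.INTER_CUBIC)
cv2.imwrite('pics/fin.png',np.hstack([f(a),f(b)]))
plan([])"
```

```text
('blue', [590.9, 200.9], np.float64(57.6), -84.7, (90, 62), [177.0, 187.0]) [42.56224556 33.28986712]
('blue', [859.9, -744.4], np.float64(60.5), -3.1, (70, 12), [552.0, 92.0]) [ 215.16859203 -934.26382088]
('green', [580.8, 285.9], np.float64(125.0), -84.1, (87, 60), [134.0, 188.0]) [ 41.05845286 118.8746123 ]
t 46.0 at [ 496.1 -224.2  193.8] tray [ -94.5 -380.1] yaw -84.4 gap 0.3 F [ 0.6  0.7 -0.3]
```

View pics/fin.png

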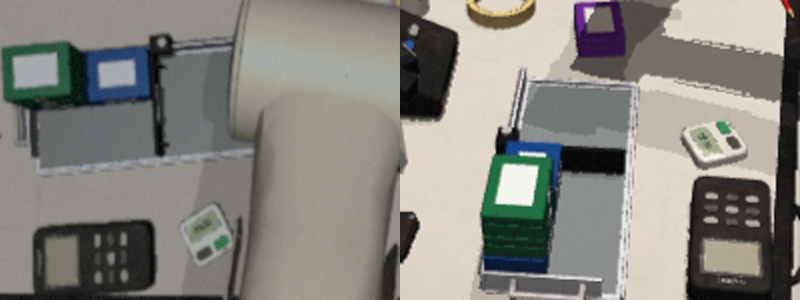

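The final picture shows the row tight, the column square at (40,72) in the left half, and the stop touching the last box at (157,95). The timer and meter are untouched.

```bash
python3 -c "
from h import *
print(arm.close_job())"
```

```text
the job is handed in; nothing more can be done
None
```

The job is handed in: both sample boxes are tight in the rear left row, both slide boxes are stacked on the corner box, and the end stop, drawn back before packing, was slid up last to touch the row.

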